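# Hold the moon print up the right way round

## Task

The moon print is a landscape picture, but it is stored on its short end in the slotted wooden stand. Draw it straight up out of its slot, turn it a quarter turn so the picture is level and the right way up (moon at the top, green hills along the bottom), and hold it up facing straight out into the room, away from the robot, with its lower edge at least 15 cm above the cabinet top, so I can judge how it looks there. Leave the stand, the other two prints, the tea caddy and the mooncake box where they are, and finish still holding the print steady in the gripper, raised in the air.

Things in the scene. Friction and masses are not known exactly. Their poses are not given: they have to be found in the camera images.
- moon_print (a point): centre of the moon print, a stiff acrylic panel 150 x 100 x 10 mm, about 170 g. Panel axes: x out of the picture face (thickness 10 mm), y to the picture's top edge (50 mm from centre), z along the 150 mm side. Stored on end: z up (upper end 75 mm above centre), face to the room (about world +x), picture top with yellow moon to world +y, green hills to -y. Held the right way up, y is up
- moon: the moon print itself; origin at the middle of the short end on which it is stored (75 mm below the centre then), axes as for its centre
- rack: dark wooden print stand, loose, 0.6 kg, 120 (x) x 130 (y) x 44 mm high; origin under its centre, z up. Three slots along y at x = -38, 0, +38 mm: 13 mm wide, 104 mm long, closed ends, 32 mm deep (floor at 12 mm). The moon print may stand in any (its upper end 162 mm above the cabinet top), the two square prints in the others (tops at 112 mm)
- cake_print: square print of a golden round mooncake on cream, 100 x 100 x 10 mm, standing in a slot; origin at the middle of its lower edge, x out of the picture, z up
- leaf_print: square print of a green leafy twig on pale green, 100 x 100 x 10 mm, standing in a slot; origin at the middle of its lower edge, x out of the picture, z up
- caddy: lidded pale green ceramic tea caddy, 96 mm across, 137 mm high with its knob, standing to one side of the stand; origin under its centre, z up
- mooncake_box: closed dark red wooden mooncake box with a brass latch, 170 (x) x 200 (y) x 75 mm high, on the other side of the stand; origin under its centre, z up
- front_edge (a point): middle of the cabinet top's room-side edge, fixed; world axes, x points out into the room
There are look-alikes about, which are no part of the job. There is more than one size of the rack; the one meant has the size given above.

How it is judged:
By the outcome, as a careful person would: the job done as asked, in the order asked, and still so for the second after the job is handed in, while the arm keeps its last pose, push and grip.
It also fails if it takes over 38 s, if anything falls off the work surface, if the arm or the gripper's body presses on something with over 40 N, if the wrist force passes 120 N, or if a joint passes its speed limit or range.

## Robot

A 6-joint arm with a two-finger parallel gripper is mounted at the origin on the work surface. World frame = base frame: x ahead of the robot, y to its left, z up, the work surface at z = 0. Lengths are in mm, angles in rad, forces in N, time in s.
With the tool pointing down it reaches from about 350 to 975 mm from the base axis. Payload 7.1 kg.
Tool frame: the origin (TCP) lies midway between the tips of the shut fingers; the grasp point (between the pads) lies 19 mm behind it (ctrl.grasp_offset is the distance from the TCP to the grasp point, in mm); z points along the fingers, y is the line along which they close (so a half turn about z gives the same grasp; the last joint's range is limited). The gripper opens to 88 mm and grips with 3 to 60 N. Pads are 20 mm wide; open, the fingers measure 115 mm over their backs; the gripper's body (75 mm by 178 mm) begins 61 mm behind the grasp point.
Start: joints at [1.182, 0.423, 1.63, -0, 1.089, -0.019], TCP at [225.861, 582.745, 222.675] pointing down, gripper open.
Joint ranges: [-3, 3], [-0.9, 2.11], [0.09, 2.58], [-1.31, 4.45], [0.11, 2.69], [-2.54, 2.54]. Speed limits (rad/s): [2.39, 2.39, 3.01, 3.14, 3.14, 3.14].

## Interface

Orientations are given as a rotation vector (axis times angle).
In Python, from workcell import ctrl gives the robot as it stands. The module is installed in compiled form; this text tells all that it offers.
- The arm moves only by the tool servo_tool, never from a script. Its argument "rows" is a list of rows, each a list of 7 numbers: the turn, a rotation vector about the tool's x, y, z as a fraction of full scale, then the shift along the tool's x, y, z as a fraction of full scale, then the finger opening in mm, from 0 to 87.8. A call has 1 to 10 rows; each row is the pose to reach, as a shift and turn from the pose commanded when the call began, along the tool's axes at that moment; what a row does not reach only later rows make up. Full scale, the value 1, is 20 cm for a shift and 1.5 rad for a turn. A row lasts 1/8 s, in which the tool goes at most 62.5 mm and 10.7 degrees, less where a joint would pass 70% of its speed; a pose out of reach is approached as far as the arm can. A call with a number of a shift or a turn outside -1 to 1 is refused whole. A call with a gripper value outside its range is refused whole. The fingers move at their own pace and stop on an object; the grip force is fixed at half the most. Time passes only in rows, so rows that repeat a pose let the fingers close. It gives the time, the measured TCP pose, the force, the opening and the grip force at its end, in the units of the state.
- ctrl.get_obs(): the state, without advancing time (a new reading comes with each control period).
- ctrl.get_image(name): name is "scene" or "top"; returns (picture, depth): 384x512x3 uint8, red, green, blue; 384x512 float32, mm along the optical axis (not along the pixel's ray), 0 where there is no reading.
- ctrl.camera_info(name): a dict with "intrinsics" (3x3 intrinsics, pixels), "R" (3x3) and "t" (3): a world point X has camera coordinates R X + t. Camera axes: x right, y down, z forward; pixel columns grow to the right and rows downward; lengths in mm; the calibration is good to about 2 mm. A picture is of the moment at which its call begins. camera_info takes no time and is no camera call.
- ctrl.close_job(): hands the job in; it is judged then, once.
The state is a dict: "t": time; "qpos": joint angles; "qvel": joint speeds; "joint_torque": joint torques, N m; "ee_pos": TCP position; "orientation": TCP orientation; "ft_force": force on the tool from outside, world axes, zero at the start; "moment": the same for the moment, N m; "width": finger opening in mm; "grasp_force": force on a finger pad.
Only numpy, scipy, OpenCV 4.12 (cv2) and the standard library are available. Lean on these libraries where they do the work, as an engineer would, in place of code of your own. Each camera call takes 0.05 s, during which the arm holds its last target. There are 200 camera calls.

## Working session

There is one attempt and no reset: what is moved stays moved. The work goes in short steps, Python scripts to look and compute and a tool call to move; the robot and the scene stay as the last step left them, time stands still between calls to the robot, and variables do not carry over. Pictures are saved under pics/ and viewed, at most 10 in all, crops included, and the job is handed in when it is done.

Besides the shell and the picture viewer there is one more tool, called after "Call:" in YAML: its name, and indented under it one key for each argument. servo_tool: Moves the arm, as the interface text tells. Its arguments: {"type":"object","properties":{"rows":{"type":"array","items":{"type":"array","items":{"type":"number"}}}},"required":["rows"]}

```bash
mkdir -p pics
python3 - <<'E'
from workcell import ctrl
import cv2,numpy as np
for n in("scene","top"):
    p,d=ctrl.get_image(n); cv2.imwrite(f"pics/{n}0.png",p[:,:,::-1]); np.save(f"pics/{n}0.npy",d)
    c=ctrl.camera_info(n); print(n,c["intrinsics"][0,0],(-c["R"].T@c["t"]).round(),c["R"].round(2).tolist())
o=ctrl.get_obs();print(o["t"],o["ee_pos"],o["orientation"],o["ft_force"],o["width"])
E
```

```text
scene 358.9552261185132 [967. 529. 627.] [[-0.82, 0.58, -0.01], [0.37, 0.52, -0.77], [-0.44, -0.63, -0.64]]
top 410.2271693843618 [ 458.    0. 1309.] [[0.01, -1.0, 0.01], [-1.0, -0.01, -0.09], [0.09, -0.0, -1.0]]
0.1 [225.69761567 582.28687264 221.9776331 ] [-5.77539198e-01 -3.08776738e+00  2.14629667e-03] [ 0.62815162 -0.28570412 -0.76681382] 87.92225959820229
```

View pics/scene0.png

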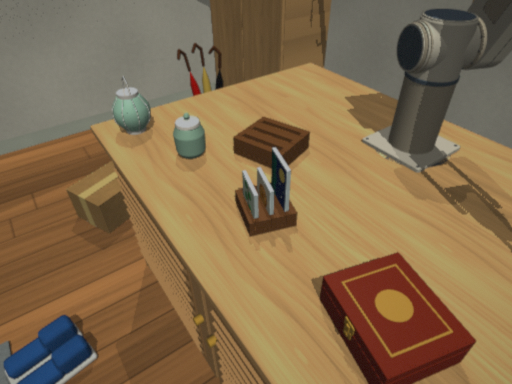

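View pics/top0.png

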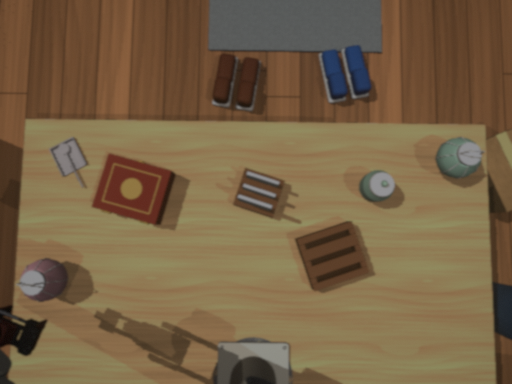

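The stand holding three prints is at top-view (260,192). The one at (334,256) is empty and larger, so it is the look-alike. The tall panel, at scene (282,180), is the moon print. I'll confirm in an enlarged crop and measure from the depth data.

```bash
cat > h.py <<'E'
from workcell import ctrl
import cv2,numpy as np
def cloud(n,d):
    c=ctrl.camera_info(n);v,u=np.mgrid[:384,:512]
    P=np.stack([u*d,v*d,d],-1)@np.linalg.inv(c["intrinsics"]).T
    return (P-c["t"])@c["R"]
def snap(n,tag):
    p,d=ctrl.get_image(n); cv2.imwrite(f"pics/{n}{tag}.png",p[:,:,::-1]); np.save(f"pics/{n}{tag}.npy",d); return p,d
E
python3 - <<'E'
from h import *
s=cv2.imread("pics/scene0.png")[140:240,225:325];t=cv2.imread("pics/top0.png")[155:230,222:322]
cv2.imwrite("pics/crop0.png",np.hstack([cv2.resize(s,(400,400),interpolation=2),cv2.resize(t,(400,300),interpolation=2)[:400] if 0 else cv2.copyMakeBorder(cv2.resize(t,(400,300),interpolation=2),0,100,0,0,0)]))
W=cloud("top",np.load("pics/top0.npy"))[155:230,222:322].reshape(-1,3)
S=cloud("scene",np.load("pics/scene0.npy"))[140:240,225:325].reshape(-1,3)
def box(n,Q):
    r=cv2.minAreaRect(Q[:,:2].astype(np.float32)); print(n,len(Q),r,Q[:,2].mean().round(1),cv2.boxPoints(r).round().tolist())
for n,C in(("top",W),("scene",S)):
    box(n+" rack",C[(C[:,2]>36)&(C[:,2]<50)])
    box(n+" sq",C[(C[:,2]>104)&(C[:,2]<118)])
    box(n+" tall",C[(C[:,2]>150)&(C[:,2]<175)])
    print(C[:,2].max())
T=W[W[:,2]>154]; print(np.polyfit(T[:,1],T[:,0],1))
A=cloud("top",np.load("pics/top0.npy")); 
for n,(r,c,) in dict(box=(188,132),caddy=(185,378),rack2=(256,334),jug=(158,455)).items(): print(n,A[r,c])
print("edge",A[125:130,256])
E
```

```text
top rack 973 ((566.47607421875, -14.735733032226562), (129.6870574951172, 119.99774169921875), 72.34196472167969) 45.3 [[490.0, -58.0], [604.0, -95.0], [643.0, 29.0], [529.0, 65.0]]
top sq 254 ((566.9752807617188, -14.20083999633789), (99.35810089111328, 87.57691192626953), 73.1253890991211) 112.9 [[511.0, -49.0], [594.0, -74.0], [623.0, 21.0], [539.0, 46.0]]
top tall 137 ((530.8074340820312, -2.4621505737304688), (98.82444763183594, 10.770197868347168), 72.56423950195312) 163.2 [[511.0, -48.0], [521.0, -51.0], [551.0, 43.0], [540.0, 46.0]]
1309.4608173579838
scene rack 1257 ((478.9373779296875, -78.55851745605469), (366.213623046875, 227.79696655273438), 58.24769592285156) 43.8 [[286.0, -174.0], [479.0, -294.0], [672.0, 17.0], [478.0, 137.0]]
scene sq 408 ((570.9447021484375, -9.460346221923828), (101.69922637939453, 84.71678161621094), 72.75519561767578) 111.1 [[515.0, -45.0], [596.0, -71.0], [626.0, 27.0], [546.0, 52.0]]
scene tall 197 ((534.0830688476562, 2.9148521423339844), (99.6422348022461, 11.3291654586792), 72.24846649169922) 159.6 [[513.0, -43.0], [524.0, -46.0], [555.0, 49.0], [544.0, 52.0]]
627.0625371385007
[2.65666937e-01 5.19006598e+02]
box [571.1596693  367.85867248  79.00977912]
caddy [ 584.0527453  -360.42032049  121.8804434 ]
rack2 [ 371.088346   -250.46233963   19.68854595]
jug [ 666.36131773 -588.3580749   121.58713766]
edge [[ 7.88570318e+02 -3.24827201e+00  6.54862723e-01]
 [ 7.84956446e+02 -3.28057869e+00  1.85877930e+00]
 [ 7.80628721e+02 -3.30489113e+00  5.98078941e+00]
 [ 7.78705678e+02 -3.35562390e+00  3.67842786e-01]
 [ 7.74953936e+02 -3.38606785e+00  2.19477728e+00]]
```

View pics/crop0.png

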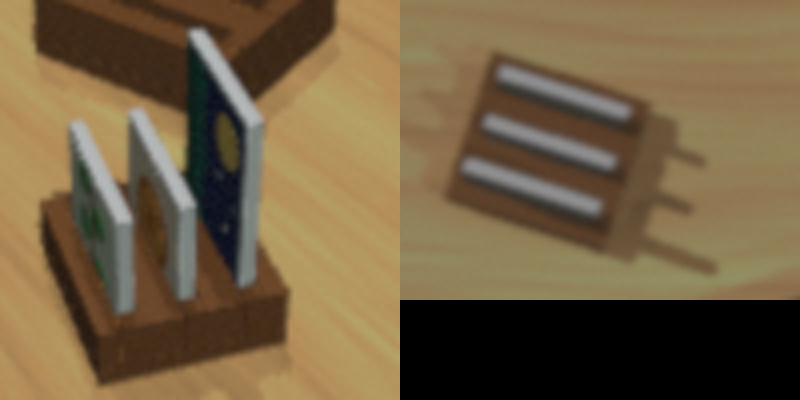

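The left half of the crop shows the tall panel in the robot-side slot: moon near +y, a dark sky and green hills at -y. It is the moon print, with its upper-end centre near (532, 0, 162) and a yaw of about -17.4°. The leaf and mooncake prints are in the other two slots.

Plan: take it from above with the tool down, lift it, roll +90° about world x so the tool points to +y, and correct the yaw.

Call:
servo_tool:
  rows:
    - [0,0,0.6,-1,-0.87,-0.4,26]
    - [0,0,0.6,-1,-0.87,-0.4,26]
    - [0,0,0.6,-1,-0.87,-0.4,26]
    - [0,0,0.6,-1,-0.87,-0.4,26]
    - [0,0,0.6,-1,-0.87,-0.4,26]
    - [0,0,0.6,-1,-0.87,-0.4,26]
    - [0,0,0.6,-1,-0.87,-0.4,26]

```text
t: 0.98
ee_pos: [349.1, 348.6, 302.2]
orientation: [-1.86, -2.531, 0.001]
ft_force: [0.3, 0.5, 0.0]
width: 26.7
grasp_force: 0.0
```

```bash
cat >> h.py <<'E'
from scipy.spatial.transform import Rotation as Ro
def to(p,Rm):
    "rows needed: turn & shift in full scale units from measured pose"
    o=ctrl.get_obs();R=Ro.from_rotvec(o["orientation"])
    print("t",o["t"],"p",o["ee_pos"].round(1),"q",np.round(o["qpos"],2),"w",round(o["width"],1),"gf",round(o["grasp_force"],1),"F",o["ft_force"].round(1))
    print("turn",((R.inv()*Rm).as_rotvec()/1.5).round(3),"shift",(R.inv().apply(np.array(p)-o["ee_pos"])/200).round(3))
def fr(y,z): y=np.array(y,float);z=np.array(z,float);return Ro.from_matrix(np.stack([np.cross(y,z),y,z],1))
yaw=np.radians(-17.4); grasp=fr([np.cos(yaw),np.sin(yaw),0],[0,0,-1])
E
python3 -c "
from h import *
to([532,0,260],grasp)"
```

```text
t 0.975 p [349.1 348.6 302.2] q [0.76 0.14 1.83 0.   1.18 0.46] w 26.7 gf 0.0 F [0.3 0.5 0. ]
turn [-0.     0.     0.405] shift [-1.936  0.353  0.211]
```

Call:
servo_tool:
  rows:
    - [0,0,0.4,-1,0.18,0,26]
    - [0,0,0.4,-1,0.18,0,26]
    - [0,0,0.4,-1,0.18,0,26]
    - [0,0,0.4,-1,0.18,0,26]
    - [0,0,0.4,-1,0.18,0,26]
    - [0,0,0.4,-1,0.18,0,26]

```text
t: 1.72
ee_pos: [442.5, 169.4, 302.3]
orientation: [-2.524, -1.87, 0.001]
ft_force: [0.5, 0.2, -0.7]
width: 25.6
grasp_force: 0.0
```

```bash
python3 -c "
from h import *
to([532,0,230],grasp)"
```

```text
t 1.725 p [442.5 169.4 302.3] q [0.34 0.1  1.87 0.   1.17 0.64] w 25.6 gf 0.0 F [ 0.5  0.2 -0.7]
turn [-0.001  0.     0.005] shift [-0.68   0.675  0.361]
```

Call:
servo_tool:
  rows:
    - [0,0,0,-0.68,0.675,0.2,26]
    - [0,0,0,-0.68,0.675,0.3,26]
    - [0,0,0,-0.68,0.675,0.36,26]
    - [0,0,0,-0.68,0.675,0.4,26]
    - [0,0,0,-0.68,0.675,0.4,26]
    - [0,0,0,-0.68,0.675,0.4,26]

```text
t: 2.48
ee_pos: [531.9, -0.2, 223.3]
orientation: [-2.526, -1.868, -0.001]
ft_force: [-0.5, -0.1, 0.1]
width: 26.1
grasp_force: 0.0
```

Run:
```python
from h import *
to([532,0,103],grasp)
p,d=snap("scene","1")
cv2.imwrite("pics/c1.png",cv2.resize(p[90:250,200:360,::-1],(600,600),interpolation=2))
```

```text
t 2.475 p [ 5.319e+02 -2.000e-01  2.233e+02] q [-0.02  0.29  1.84  0.    1.02  0.27] w 26.1 gf 0.0 F [-0.5 -0.1  0.1]
turn [ 0.    -0.     0.004] shift [0.001 0.    0.601]
```

View pics/c1.png

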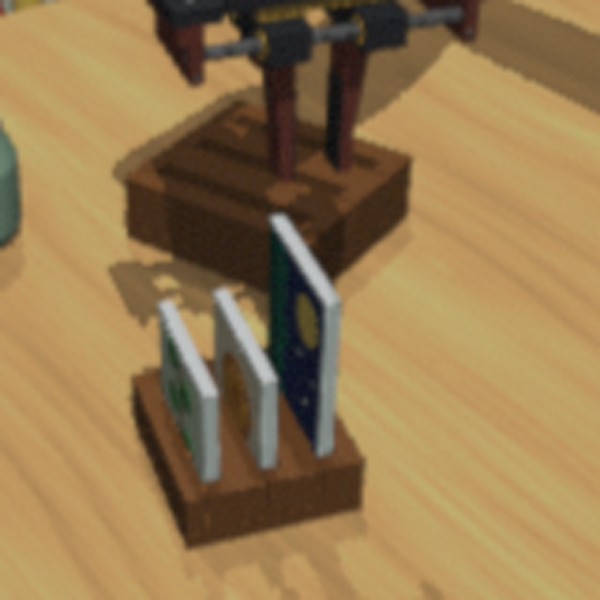

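The fingers, with tips at crop (282,175) and (341,165), hang above the moon print, whose top-edge middle is at (305,258). I'll compare the projections to fix the camera-to-arm offset.

Run:
```python
from h import *
c=ctrl.camera_info("scene")
for X in([531.9,-.2,223.3],[531.9,-.2,162],[534,2.9,162]):
    k=c["intrinsics"]@(c["R"]@np.array(X)+c["t"]);k=k[:2]/k[2];print(k,(k-[200,90])*3.75)
```

```text
[281.59214318 134.85510367] [305.97053693 168.20663878]
[280.67195996 158.20006977] [302.51984987 255.75026163]
[280.78691243 159.12607578] [302.95092161 259.22278417]
```

Call:
servo_tool:
  rows:
    - [0,0,0,0,0.005,0.15,27]
    - [0,0,0,0,0.005,0.3,27]
    - [0,0,0,0,0.005,0.4,27]
    - [0,0,0,0,0.005,0.5,27]
    - [0,0,0,0,0.005,0.55,27]
    - [0,0,0,0,0.005,0.6,27]
    - [0,0,0,0,0.005,0.6,27]

```text
t: 3.4
ee_pos: [532.9, -1.8, 102.6]
orientation: [-2.527, -1.866, 0.0]
ft_force: [0.3, 0.7, -0.7]
width: 26.7
grasp_force: 0.0
```

Call:
servo_tool:
  rows:
    - [0,0,0,0,0,0,18]
    - [0,0,0,0,0,0,14]
    - [0,0,0,0,0,0,11]
    - [0,0,0,0,0,0,9]
    - [0,0,0,0,0,0,5]
    - [0,0,0,0,0,0,0]
    - [0,0,0,0,0,0,0]
    - [0,0,0,0,0,0,0]

```text
t: 4.4
ee_pos: [532.9, -2.1, 103.0]
orientation: [-2.527, -1.866, 0.0]
ft_force: [-2.0, 0.4, 5.5]
width: 10.0
grasp_force: 30.0
```

Call:
servo_tool:
  rows:
    - [0,0,0,0,0,-0.05,0]
    - [0,0,0,0,0,-0.1,0]
    - [0,0,0,0,0,-0.15,0]
    - [0,0,0,0,0,-0.2,0]
    - [0,0,0,0,0,-0.3,0]
    - [0,0,0,0,0,-0.4,0]
    - [0,0,0,0,0,-0.55,0]
    - [0,0,0,0,0,-0.7,0]
    - [0,0,0,0,0,-0.85,0]
    - [0,0,0,0,0,-1,0]

```text
t: 5.65
ee_pos: [532.7, -2.1, 304.2]
orientation: [2.527, 1.866, 0.0]
ft_force: [0.6, 0.1, -1.6]
width: 9.9
grasp_force: 30.0
```

Run:
```python
from h import *
p,d=snap("scene","2")
cv2.imwrite("pics/c2.png",cv2.resize(p[40:240,170:370,::-1],(600,600),interpolation=2))
fin=fr([1,0,0],[0,1,0])
to([540,-30,400],fin)
```

```text
t 5.7 p [534.8  -2.2 308.3] q [-0.03  0.19  1.75 -0.    1.2   0.27] w 10.3 gf 30.0 F [1.8 0.2 1.8]
turn [ 0.16   1.038 -0.153] shift [-0.125  0.069 -0.458]
```

View pics/c2.png

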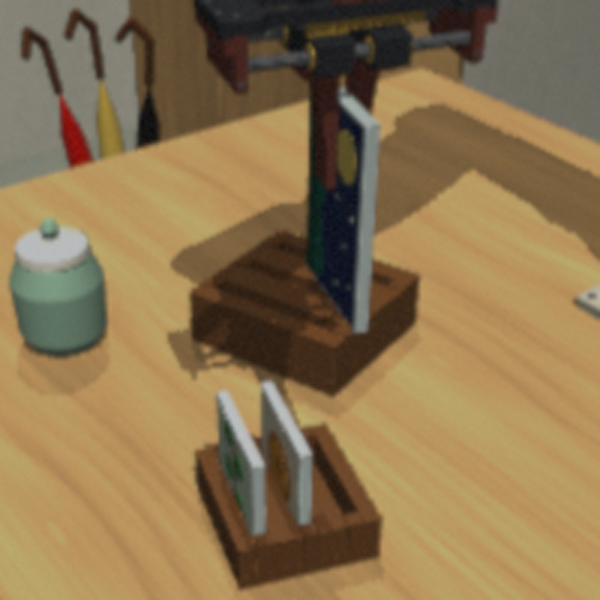

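The print is out cleanly and the stand is undisturbed. I'll do half the turn first.

Call:
servo_tool:
  rows:
    - [0.02,0.13,-0.02,-0.02,0.01,-0.1,0]
    - [0.04,0.26,-0.038,-0.04,0.02,-0.2,0]
    - [0.06,0.39,-0.057,-0.05,0.03,-0.3,0]
    - [0.08,0.52,-0.076,-0.06,0.035,-0.35,0]
    - [0.08,0.52,-0.076,-0.06,0.035,-0.35,0]
    - [0.08,0.52,-0.076,-0.06,0.035,-0.35,0]
    - [0.08,0.52,-0.076,-0.06,0.035,-0.35,0]

```text
t: 6.58
ee_pos: [536.1, -14.9, 372.7]
orientation: [-1.907, -1.595, -0.727]
ft_force: [-0.3, 0.4, -1.9]
width: 9.8
grasp_force: 30.0
```

Run:
```python
from h import *
to([540,-30,390],fr([1,0,0],[0,1,0]))
```

```text
t 6.575 p [536.1 -14.9 372.7] q [-0.44  0.27  1.7   0.73  1.52 -0.44] w 9.8 gf 30.0 F [-0.3  0.4 -1.9]
turn [ 0.078  0.52  -0.081] shift [ 0.012  0.025 -0.113]
```

Call:
servo_tool:
  rows:
    - [0.019,0.13,-0.02,0.003,0.006,-0.03,0]
    - [0.039,0.26,-0.04,0.006,0.012,-0.06,0]
    - [0.058,0.39,-0.06,0.009,0.018,-0.09,0]
    - [0.078,0.52,-0.081,0.012,0.025,-0.113,0]
    - [0.078,0.52,-0.081,0.012,0.025,-0.113,0]
    - [0.078,0.52,-0.081,0.012,0.025,-0.113,0]
    - [0.078,0.52,-0.081,0.012,0.025,-0.113,0]
    - [0.078,0.52,-0.081,0.012,0.025,-0.113,0]

```text
t: 7.58
ee_pos: [540.1, -30.4, 391.2]
orientation: [-1.208, -1.211, -1.211]
ft_force: [0.4, 0.5, -1.8]
width: 10.1
grasp_force: 30.0
```

Run:
```python
from h import *
to([540,-30,390],fr([1,0,0],[0,1,0]))
p,d=snap("scene","3")
C=cloud("scene",d)
# face: rows/cols region near print
m=(C[...,0]>520)&(C[...,0]<570)&(C[...,1]>-70)&(C[...,1]<90)&(C[...,2]>300)&(C[...,2]<480)&(d>0)
v,u=np.nonzero(m);print(u.min(),u.max(),v.min(),v.max())
cv2.imwrite("pics/c3.png",cv2.resize(p[0:225,150:450,::-1],(800,600),interpolation=2))
# dark-blue / green face pixels -> plane fit
P=p.astype(int);f=m&((P[...,2]>P[...,0]+10)|(P[...,1]>P[...,0]+15))
Q=C[f];print(len(Q));q=Q-np.median(Q,0)
A=np.c_[Q[:,1:],np.ones(len(Q))];w=np.ones(len(Q))
for _ in range(10):
    k=np.linalg.lstsq(A*w[:,None],Q[:,0]*w,rcond=None)[0];w=(abs(A@k-Q[:,0])<4)*1.
print("x slope vs y,z",k.round(3),w.mean())
g=Q[w>0];r=cv2.minAreaRect(g[:,1:].astype(np.float32));print(r)
```

```text
t 7.575 p [540.1 -30.4 391.2] q [-0.58  0.62  1.68  1.16  1.99 -0.82] w 10.1 gf 30.0 F [ 0.4  0.5 -1.8]
turn [0.    0.    0.002] shift [-0.006 -0.001  0.002]
253 307 20 93
1753
x slope vs y,z [ 1.00000e-03 -9.00000e-03  5.48438e+02] 1.0
((-5.59722900390625, 395.465087890625), (92.23612213134766, 128.4409942626953), 89.82742309570312)
```

View pics/c3.png

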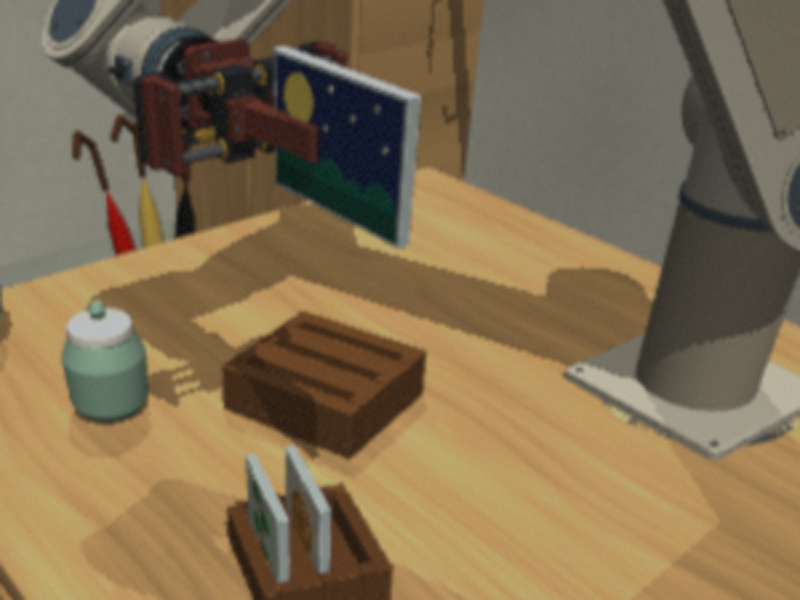

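The picture is the right way up, with the moon at crop (298,98) above and the hills below. It is level and faces +x, with plane slopes under 0.01. I'll hold it a second, check for slip, then hand in.

Call:
servo_tool:
  rows:
    - [0,0,0,0,0,0,0]
    - [0,0,0,0,0,0,0]
    - [0,0,0,0,0,0,0]
    - [0,0,0,0,0,0,0]
    - [0,0,0,0,0,0,0]
    - [0,0,0,0,0,0,0]
    - [0,0,0,0,0,0,0]
    - [0,0,0,0,0,0,0]

```text
t: 8.62
ee_pos: [540.1, -30.7, 390.0]
orientation: [-1.208, -1.207, -1.211]
ft_force: [0.8, 0.1, -1.7]
width: 9.8
grasp_force: 30.0
```

Run:
```python
from h import *
p,d=snap("scene","4");C=cloud("scene",d);P=p.astype(int)
m=(abs(C[...,0]-548)<6)&(C[...,1]>-95)&(C[...,1]<90)&(C[...,2]>300)&(C[...,2]<480)&((P[...,2]>P[...,0]+10)|(P[...,1]>P[...,0]+15))
r=cv2.minAreaRect(C[m][:,1:].astype(np.float32));print(r)
o=ctrl.get_obs();print(o["t"],o["width"],o["grasp_force"],abs(o["qvel"]).max())
a=(abs(r[2])+45)%90-45
if abs(a)<1.5: print(ctrl.close_job())
```

```text
((-15.279350280761719, 393.89422607421875), (146.1759796142578, 93.28087615966797), 0.4759467542171478)
8.675 9.910002341175959 29.99177098274231 0.0015665370187155562
the job is handed in; nothing more can be done
None
```

The moon print is out of its slot and held level and right way up, facing straight out into the room with its lower edge about 34 cm above the cabinet top; it was steady in the gripper when I handed the job in at 8.7 s, and the arm touched nothing else.

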